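# Fullest tin of shim washers to the blow-off nozzle

## Task

Set the bench air line's lever valve half open, at 45 degrees, and leave it there: that is the gentle blast that cleans the lid of a tin of shim washers before it is opened. Heft the three closed, identical tins to find the fullest by its weight, setting the lighter two back upright where they stood. Finish while still holding the heaviest one up in the air jet, not put down or let go: upright, touching nothing but the gripper, straight in front of the nozzle, lid level with it, with about 5 cm of air between nozzle and tin.

Things in the scene. Friction and masses are not known exactly. Their poses are not given: they have to be found in the camera images.
- air_line: fixed air line of steel and brass pipe; origin on the bench below the valve's stem, z up. Along its y: flange and riser (-112 mm), pipe 58 mm above the bench (to its axis), brass ball valve (0), elbow (+110 mm), then a grey jointed neck, 21 mm thick, rising at y +98 to +145 mm to a level nozzle 190 mm up. All at its x = 0, flange 68 mm wide. Place varies, yaw within 12 degrees
- valve_axis (a point): point on the valve's vertical turning axis, 100 mm above the bench, at the mid-height of the lever's sleeve; axes of the air line
- valve_lever (a joint): lever's angle, rad: 0 = shut, lever square to the pipe, pointing to the air line's own -x (to the robot); grows counterclockwise seen from above, towards the riser (-y); 1.571 = fully open, along the pipe; 0.785 = half open. Starts between 0 and 0.3, turns stiffly (0.25 N m, 3 N at the grip), stays where it is left
- lever_grip (a point): point on the lever's black sleeve, 85 mm from the turning axis, 100 mm above the bench. The sleeve is a level flat bar 14 mm wide, 8 mm thick, 42 to 112 mm from the axis; its outer half is free all round (above, below, beside). x axis along the lever, from free end to turning axis
- nozzle_tip (a point): mouth of the grey nozzle, 190 mm above the bench, 8 mm thick; axes of the air line. The jet blows level along this frame's +y
- tin_1: one of three closed slip-lid tins of plain tinplate that look alike: round, 57 mm across, 62 mm high; origin at the centre of the underside, z up. Each holds a hidden stack of shim washers, of another height in each; a tin with its load weighs 0.2 to 0.8 kg, the heaviest at least 0.15 kg more than the others. They stand apart in a rough row; the place in the row does not tell the heaviest
- tin_2: another of the three tins, see tin_1
- tin_3: another of the three tins, see tin_1
- load_1: the stack of steel washers, 47 mm across, that stands hidden inside tin_1 on its 3 mm floor, 2 mm of play around it; cannot be seen or reached; origin at the centre of its underside
- load_2: the stack of steel washers, 47 mm across, that stands hidden inside tin_2 on its 3 mm floor, 2 mm of play around it; cannot be seen or reached; origin at the centre of its underside
- load_3: the stack of steel washers, 47 mm across, that stands hidden inside tin_3 on its 3 mm floor, 2 mm of play around it; cannot be seen or reached; origin at the centre of its underside
There are look-alikes about, which are no part of the job. Leave any black or red look-alike of the tin_3 alone.

How it is judged:
By the outcome, as a careful person would: the job done as asked, in the order asked, and still so for the second after the job is handed in, while the arm keeps its last pose, push and grip.
It also fails if it takes over 72 s, if anything falls off the work surface, if the arm or the gripper's body presses on something with over 40 N, if the wrist force passes 120 N, or if a joint passes its speed limit or range.

## Robot

A 6-joint arm with a two-finger parallel gripper is mounted at the origin on a cart in front of the work surface, level with it; the furniture and walls round the work are solid. World frame = base frame: x ahead of the robot, y to its left, z up, the work surface at z = 0. Lengths are in m, angles in rad, forces in N, time in s.
With the tool pointing down it reaches from about 0.3 to 0.85 m from the base axis. Payload 5.4 kg.
Tool frame: the origin (TCP) lies at the very end of the fingers, on their centre line; the grasp point (between the pads) lies 19 mm behind it; z points along the fingers, y is the line along which they close (so a half turn about z gives the same grasp; the last joint's range is limited). The gripper opens to 85 mm and grips with 20 to 120 N. Pads are 22 mm wide; open, the fingers measure 114 mm over their backs; the gripper's body (76 mm by 85 mm) begins 54 mm behind the grasp point. The pads swing forward as they close: fully open they stand 13 mm farther back than shut.
Start: joints at [-1.533, 0.158, 1.597, -0, 1.386, -0.21], TCP at [0.141, -0.557, 0.231] pointing down, gripper open.
Joint ranges: [-2.91, 2.91], [-0.94, 2.29], [0.18, 2.7], [-1.29, 4.43], [0.17, 2.64], [-3, 3]. Speed limits (rad/s): [2.57, 2.57, 3.14, 3.14, 3.14, 3.14].

## Interface

Orientations are given as a unit quaternion [w, x, y, z].
In Python, from cell import arm, cams, boxes_of, masks_of, spot_point gives the robot as it stands. The module is installed in compiled form; this text tells all that it offers.
- The arm moves only by the tool step_arm, never from a script. Its argument "rows" is a list of rows, each a list of 2 entries, a list of its own where there are three numbers: the shift along the tool's x, y, z in cm, then the turn, a rotation vector about the tool's x, y, z in rad. A call has exactly 5 rows; each row is the pose to reach, as a shift and turn from the pose commanded when the call began, along the tool's axes at that moment; what a row does not reach only later rows make up. A row lasts 1/8 s, in which the tool goes at most 62.5 mm and 10.7 degrees, less where a joint would pass 70% of its speed; a pose out of reach is approached as far as the arm can. A call with a gripper value outside its range is refused whole. "gripper" is the finger opening in cm, from 0 to 8.54, set as the call begins (left out, the last holds). The fingers move at their own pace and stop on an object; "grip_force" is the grip in N (left out, the last holds). Time passes only in rows, so rows that repeat a pose let the fingers close, or fill a call up. It gives the time, the measured TCP pose, the force, the opening and the grip force at its end, in the units of the state.
- arm.observe(): the state, without advancing time (a new reading comes with each control period).
- cams.grab_frame(name): name is "scene" or "top" or "wrist"; returns a dict with "color" (384x512x3 uint8, blue, green, red), "range_z" (384x512 float32, m along the optical axis (not along the pixel's ray), 0 where there is no reading), "vfov" (degrees; the focal length in pixels is half the picture's height over the tangent of half this angle, whatever the lens; pixels are square), "cx", "cy" (the principal point, pixels), "pose" (4x4, takes a point from camera to world coordinates). Camera axes: x right, y down, z forward; pixel columns grow to the right and rows downward; lengths in m; the calibration is good to about 2 mm. A picture is of the moment at which its call begins.
- arm.finish_job(): hands the job in; it is judged then, once.
Trained networks look in a picture, given as the dict that the camera call returned (one of the last four; its "shot" number tells which), for a name from the list of things; names that differ only in an ending like _2 or _b are one class to them, and where a whole thing is asked for, a point or a joint stands for the part that bears it (a point fixed in the world has none). Each returns a list of dicts, best first, with "score" (0 to 1); they miss things now and then, are a little off and sometimes report something else, mostly with a low value. They report only what shows in the picture. A call takes as long as a camera call. They do not tell look-alikes from the thing itself.
- boxes_of(picture, thing): "xyz" ([x, y, z] in m, in world coordinates, good to about 4 mm: the middle of the surface that is visible of it).
- masks_of(picture, thing): "mask" (384x512 bool, what is visible of it).
- spot_point(picture, thing): "xyz" ([x, y, z] in m, in world coordinates, good to about 4 mm: a listed point, or the origin of a listed thing).
The state is a dict: "time": time; "joint_pos": joint angles; "qd": joint speeds; "joint_efforts": joint torques, N m; "tcp_pos": TCP position; "orientation": TCP orientation; "contact_force": force on the tool from outside, world axes, zero at the start; "torque": the same for the moment, N m; "grip_width": finger opening in m; "finger_force": force on a finger pad.
Only numpy, scipy, OpenCV 4.12 (cv2) and the standard library are available. Lean on these libraries where they do the work, as an engineer would, in place of code of your own. Each camera call takes 0.05 s, during which the arm holds its last target. There are 200 camera calls.

## Working session

There is one attempt and no reset: what is moved stays moved. The work goes in short steps, Python scripts to look and compute and a tool call to move; the robot and the scene stay as the last step left them, time stands still between calls to the robot, and variables do not carry over. Pictures are saved under pics/ and viewed, at most 10 in all, crops included, and the job is handed in when it is done.

Besides the shell and the picture viewer there is one more tool, called after ">>>" by a JSON object that holds its "name" and its "arguments". step_arm: Moves the arm, as the interface text tells. Its arguments: {"type":"object","properties":{"rows":{"type":"array"},"gripper":{"type":"number"},"grip_force":{"type":"number"}},"required":["rows"]}

```bash
mkdir -p pics; cat > h.py <<'E'
import numpy as np,cv2
from cell import arm,cams,boxes_of,masks_of,spot_point
from scipy.spatial.transform import Rotation as R
def st():
    s=arm.observe(); q=s['orientation']; return s,np.array(s['tcp_pos']),R.from_quat([q[1],q[2],q[3],q[0]])
def pts(f):
    h,w=f['range_z'].shape; fl=h/2/np.tan(np.radians(f['vfov'])/2)
    v,u=np.mgrid[:h,:w]; z=f['range_z']
    P=np.stack([(u-f['cx'])/fl*z,(v-f['cy'])/fl*z,z],-1)
    T=np.array(f['pose']); return P@T[:3,:3].T+T[:3,3]
def pix(f,p):
    T=np.array(f['pose']); c=T[:3,:3].T@(np.array(p)-T[:3,3]); fl=192/np.tan(np.radians(f['vfov'])/2)
    return [int(c[0]/c[2]*fl+f['cx']),int(c[1]/c[2]*fl+f['cy'])]
def go(p,Rt):
    "shift(cm) and rotvec in current tool axes to reach world p, rotation Rt"
    s,t,r=st(); return np.round(r.inv().apply(np.array(p)-t)*100,2),np.round((r.inv()*Rt).as_rotvec(),3)
E
python3 - <<'E'
from h import *
s,t,r=st(); print(s); print(r.as_matrix().round(3))
for n in ['top','scene']:
    f=cams.grab_frame(n); cv2.imwrite(f'pics/{n}0.png',f['color']); print(n,f['vfov'],np.array(f['pose']).round(3).tolist())
    for th in ['tin_1']:
        for b in boxes_of(f,th): print(th,np.round(b['xyz'],4),round(b['score'],2),pix(f,b['xyz']))
        for b in spot_point(f,th): print('org',np.round(b['xyz'],4),round(b['score'],2))
    for th in ['air_line','valve_axis','lever_grip','nozzle_tip']:
        for b in spot_point(f,th)[:2]: print(th,np.round(b['xyz'],4),round(b['score'],2),pix(f,b['xyz']))
E
```

```text
{'time': 0.0, 'joint_pos': array([-1.53308513e+00,  1.59036681e-01,  1.59828212e+00,  1.38262038e-05,
        1.38620116e+00, -2.10142244e-01]), 'qd': array([ 6.01470753e-04,  2.93050989e-05,  1.16230263e-03, -2.44079868e-04,
       -2.49381531e-04, -1.06375229e-04]), 'joint_efforts': array([-2.96973913e-04, -3.95999801e+01, -3.31430984e+01, -2.85745627e-04,
        8.27525917e-03,  3.58828274e-06]), 'tcp_pos': array([ 0.14099723, -0.55680564,  0.23029887]), 'orientation': array([-9.59486909e-04,  9.92330604e-01,  1.23608431e-01,  8.97479992e-05]), 'contact_force': array([ 0.50153087, -0.55534475, -0.0776051 ]), 'torque': array([ 0.00882344, -0.01116762, -0.00196359]), 'finger_force': 0.0, 'grip_width': 0.08538509372088816}
[[ 0.969  0.245 -0.   ]
 [ 0.245 -0.969  0.002]
 [ 0.    -0.002 -1.   ]]
top 54.72011614759006 [[-0.026, -0.996, 0.088, 0.423], [-1.0, 0.025, -0.013, 0.101], [0.011, -0.089, -0.996, 1.247], [0.0, 0.0, 0.0, 1.0]]
tin_1 [0.5113 0.1683 0.0644] 0.84 [227, 191]
tin_1 [0.4779 0.4139 0.06  ] 0.81 [150, 204]
tin_1 [0.4274 0.0914 0.0608] 0.68 [252, 217]
tin_1 [0.5173 0.296
[... 499 characters left out ...]
.276], [-0.692, 0.403, -0.599, 0.968], [0.014, -0.822, -0.569, 0.984], [0.0, 0.0, 0.0, 1.0]]
tin_1 [0.4949 0.1796 0.0493] 0.98 [248, 241]
tin_1 [0.4142 0.102  0.05  ] 0.76 [285, 241]
tin_1 [0.4664 0.426  0.0565] 0.72 [190, 287]
tin_1 [0.5078 0.3125 0.0551] 0.63 [212, 259]
tin_1 [0.624  0.138  0.0463] 0.6 [228, 217]
org [5.100e-01 1.701e-01 2.000e-04] 0.9
org [0.5185 0.2997 0.0012] 0.84
org [0.6357 0.1295 0.0011] 0.77
org [4.269e-01 8.630e-02 4.000e-04] 0.75
org [0.4802 0.4177 0.0008] 0.56
air_line [ 0.5601 -0.1843  0.0025] 0.64 [306, 196]
valve_axis [ 0.5573 -0.1899  0.0968] 0.57 [310, 173]
lever_grip [ 0.4761 -0.2034  0.1012] 0.68 [331, 180]
lever_grip [0.5068 0.1704 0.0011] 0.62 [247, 250]
```

```bash
python3 - <<'E'
import cv2
a=cv2.imread('pics/top0.png')[110:260,100:400]; b=cv2.imread('pics/scene0.png')[130:330,150:400]
a=cv2.resize(a,(600,300),interpolation=cv2.INTER_CUBIC); b=cv2.resize(b[:, :],(375,300),interpolation=cv2.INTER_CUBIC)
import numpy as np
b=cv2.copyMakeBorder(b,0,0,0,225,cv2.BORDER_CONSTANT)
cv2.imwrite('pics/both.png',np.vstack([a,b]))
E
```

```text
(no output)
```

View pics/both.png

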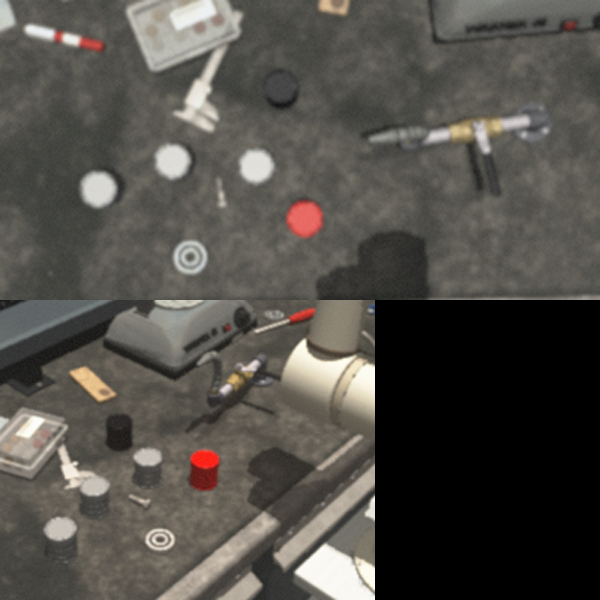

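View pics/scene0.png

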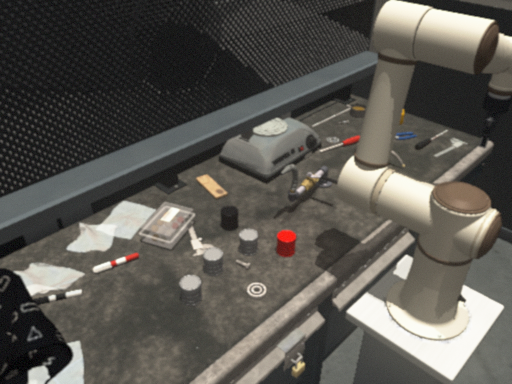

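The three plain tinplate tins are at top-image (227,191), (187,190) and (150,204). The red look-alike is at (252,217) and the black one at (240,153), and both stay put. The crop confirms this: the plain ones form the rough row. The lever is nearly square to the pipe, at top (346,199). Next I'll move near the lever.

```bash
python3 - <<'E'
from h import *
a=np.radians(10.5); Rt=R.from_matrix(np.array([[np.cos(a),np.sin(a),0],[np.sin(a),-np.cos(a),0],[0,0,-1]]))
print(go([0.42,-0.22,0.27],Rt))
E
```

```text
(array([ 35.32, -25.87,  -3.87]), array([0.   , 0.   , 0.064]))
```

>>> {"name": "step_arm", "arguments": {"rows": [[[4.4,-3.2,-0.5],[0,0,0.01]],[[8.8,-6.5,-1.0],[0,0,0.02]],[[13.2,-9.7,-1.5],[0,0,0.03]],[[17.6,-12.9,-2],[0,0,0.04]],[[22,-16.2,-2.5],[0,0,0.064]]]}}

```text
time: 1.32
tcp_pos: [0.3155, -0.345, 0.2567]
orientation: [0.0, 0.996, 0.091, 0.0]
contact_force: [0.5, 0.9, -0.5]
grip_width: 0.0856
finger_force: 0.0
```

```bash
python3 - <<'E'
from h import *
a=np.radians(10.5); Rt=R.from_matrix(np.array([[np.cos(a),np.sin(a),0],[np.sin(a),-np.cos(a),0],[0,0,-1]]))
print(go([0.42,-0.22,0.27],Rt))
E
```

```text
(array([ 12.55, -10.39,  -1.34]), array([ 0.001, -0.   , -0.   ]))
```

>>> {"name": "step_arm", "arguments": {"rows": [[[4.4,-3.6,-0.5],[0,0,0]],[[8.8,-7.2,-1.0],[0,0,0]],[[12.6,-10.4,-1.3],[0,0,0]],[[12.6,-10.4,-1.3],[0,0,0]],[[12.6,-10.4,-1.3],[0,0,0]]]}}

```text
time: 1.95
tcp_pos: [0.4192, -0.2215, 0.2692]
orientation: [0.0, 0.996, 0.092, -0.0]
contact_force: [-0.1, 0.2, -0.7]
grip_width: 0.0852
finger_force: 0.0
```

```bash
python3 - <<'E'
from h import *
s,t,r=st(); print(t,r.as_matrix().round(3).tolist(),s['time'])
f=cams.grab_frame('wrist'); cv2.imwrite('pics/w1.png',f['color']); print(f['vfov'],np.array(f['pose']).round(3).tolist())
P=pts(f)
for th in ['valve_axis','lever_grip','nozzle_tip','air_line']:
    for b in spot_point(f,th)[:2]: print(th,np.round(b['xyz'],4),round(b['score'],2),pix(f,b['xyz']))
for th in ['valve_lever','air_line']:
  for m in masks_of(f,th)[:2]:
    q=P[m['mask']&(f['range_z']>0)]; print(th,m['score'],len(q),q.min(0),q.max(0))
np.save('w1.npy',P)
E
```

```text
[ 0.41915233 -0.22146015  0.26923932] [[0.983, 0.183, -0.0], [0.183, -0.983, -0.0], [-0.0, 0.0, -1.0]] 1.95
59.857393531931464 [[0.183, -0.928, -0.323, 0.502], [-0.983, -0.173, -0.059, -0.206], [-0.001, 0.329, -0.944, 0.412], [0.0, 0.0, 0.0, 1.0]]
valve_axis [ 0.5581 -0.1874  0.1013] 0.94 [248, 2]
valve_axis [ 0.4764 -0.2015  0.1041] 0.23 [247, 106]
lever_grip [ 0.4769 -0.2016  0.1009] 0.56 [248, 105]
valve_lever 0.63 2321 [ 0.43033806 -0.21604362 -0.00119519] [ 0.56336208 -0.1778501   0.10734967]
air_line 0.87 10230 [ 0.44958641 -0.33295991 -0.00135686] [ 0.60397505 -0.06193224  0.13686254]
```

View pics/w1.png

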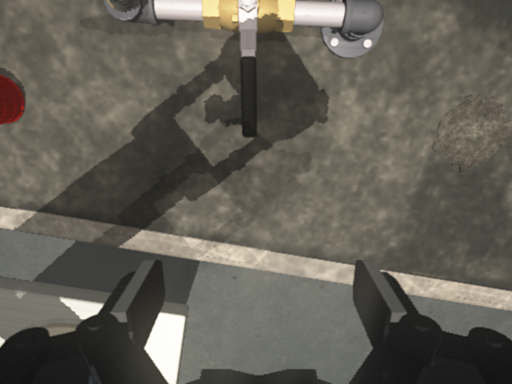

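The wrist view shows the lever's black sleeve from (250,57) to (249,135), with the valve stem at about (248,5) and the pipe running level across the top.

```bash
python3 - <<'E'
from h import *
P=np.load('w1.npy').reshape(-1,3); A=np.array([.5585,-.187])
d=P[:,:2]-A; rr=np.hypot(*d.T)
q=P[(P[:,2]>.095)&(P[:,2]<.112)&(rr<.14)&(P[:,0]<.525)]
print(len(q),q.min(0),q.max(0),np.median(q[:,2]))
def line(q):
    vx,vy,x,y=cv2.fitLine(q[:,:2].astype(np.float32),cv2.DIST_HUBER,0,1e-4,1e-4).ravel(); return vx,vy,x,y
l=line(q); print('lever',l,np.degrees(np.arctan2(l[1],l[0])))
u=np.array(l[:2])*np.sign(l[0]); o=(q[:,:2]-np.array(l[2:]))@u; tip=np.array(l[2:])+u*np.percentile(o,1); print('tip',tip,'axis est',tip+u*.112, 'tip->A',np.degrees(np.arctan2(*(A-tip)[::-1])))
p=P[(P[:,2]>.066)&(P[:,2]<.073)&(rr<.13)&(rr>.03)&(abs(P[:,0]-.5585)<.04)]
l=line(p); print('pipe',len(p),l,np.degrees(np.arctan2(l[1],l[0])))
E
```

```text
1384 [ 0.44898484 -0.21337045  0.09869096] [ 0.52495588 -0.18608712  0.10734967] 0.10412505196833988
lever (np.float32(0.9817907), np.float32(0.18996562), np.float32(0.4887226), np.float32(-0.19997267)) 10.950778
tip [ 0.4510153  -0.20726862] axis est [ 0.56097587 -0.18599247] tip->A 10.678985236397125
pipe 3103 (np.float32(0.15921845), np.float32(-0.98724335), np.float32(0.56094575), np.float32(-0.21406597)) -80.83846
```

>>> {"name": "step_arm", "arguments": {"rows": [[[3.0,-0.5,4.0],[0,0,0]],[[5.3,-0.8,8.5],[0,0,0]],[[5.3,-0.8,14.0],[0,0,0]],[[5.3,-0.8,18.8],[0,0,0]],[[5.3,-0.8,18.8],[0,0,0]]], "gripper": 5}}

```text
time: 2.92
tcp_pos: [0.467, -0.2016, 0.0776]
orientation: [-0.003, 0.996, 0.092, -0.003]
contact_force: [-1.4, 0.2, -0.3]
grip_width: 0.0501
finger_force: 0.0
```

>>> {"name": "step_arm", "arguments": {"rows": [[[0,0,0],[0,0,0]],[[0,0,0],[0,0,0]],[[0,0,0],[0,0,0]],[[0,0,0],[0,0,0]],[[0,0,0],[0,0,0]]], "gripper": 0.8, "grip_force": 40}}

```text
time: 3.55
tcp_pos: [0.4717, -0.2047, 0.0842]
orientation: [0.002, 0.996, 0.092, 0.002]
contact_force: [-1.2, 1.3, 7.0]
grip_width: 0.0128
finger_force: 38.9
```

```bash
python3 - <<'E'
from h import *
s,t,r=st(); print(t,s['grip_width'],s['finger_force'],s['contact_force'])
A=np.array([.5585,-.187,t[2]])
for k in range(1,6):
    D=R.from_euler('z',43.3*k/5,degrees=True); p=A+D.apply(t-A); print(go(p,D*r))
E
```

```text
[ 0.47167692 -0.20467537  0.08420332] 0.012841810968617919 38.86021077632904 [-1.16051026  1.33091478  6.9532708 ]
(array([0.12, 1.33, 0.01]), array([ 0.   ,  0.001, -0.151]))
(array([0.44, 2.63, 0.01]), array([ 0.001,  0.001, -0.302]))
(array([0.96, 3.87, 0.02]), array([ 0.001,  0.002, -0.453]))
(array([1.65, 5.01, 0.02]), array([ 0.002,  0.002, -0.605]))
(array([2.51, 6.04, 0.03]), array([ 0.002,  0.003, -0.756]))
```

>>> {"name": "step_arm", "arguments": {"rows": [[[0.12,1.33,0],[0,0,-0.151]],[[0.44,2.63,0],[0,0,-0.302]],[[0.96,3.87,0],[0,0,-0.453]],[[1.65,5.01,0],[0,0,-0.605]],[[2.51,6.04,0],[0,0,-0.756]]]}}

```text
time: 4.18
tcp_pos: [0.5074, -0.2592, 0.0842]
orientation: [0.001, 0.891, 0.455, 0.001]
contact_force: [0.5, 4.1, 6.1]
grip_width: 0.0129
finger_force: 39.2
```

>>> {"name": "step_arm", "arguments": {"rows": [[[0,0,0],[0,0,0]],[[0,0,0],[0,0,0]],[[0,0,0],[0,0,0]],[[0,0,0],[0,0,0]],[[0,0,0],[0,0,0]]]}}

```text
time: 4.8
tcp_pos: [0.5077, -0.2594, 0.0842]
orientation: [0.003, 0.892, 0.452, 0.001]
contact_force: [2.3, 1.4, 5.9]
grip_width: 0.0131
finger_force: 39.6
```

```bash
python3 - <<'E'
from h import *
s,t,r=st(); print(t,s['grip_width'],s['contact_force']); d=np.array([.5585,-.187])-t[:2]; print(np.hypot(*d),np.degrees(np.arctan2(d[1],d[0])),r.as_matrix()[:,0])
E
```

```text
[ 0.50768723 -0.25940779  0.08420094] 0.013128461899424583 [2.33886823 1.4424078  5.91734645]
0.08845804835530975 54.940419710011255 [5.91590366e-01 8.06238666e-01 2.27887750e-04]
```

>>> {"name": "step_arm", "arguments": {"rows": [[[0,0,0],[0,0,0]],[[0,0,0],[0,0,0]],[[0,0,0],[0,0,0]],[[0,0,-4],[0,0,0]],[[0,0,-8],[0,0,0]]], "gripper": 5}}

```text
time: 5.42
tcp_pos: [0.5052, -0.258, 0.1615]
orientation: [-0.001, 0.892, 0.453, -0.0]
contact_force: [1.0, -0.4, 0.0]
grip_width: 0.0503
finger_force: 0.0
```

>>> {"name": "step_arm", "arguments": {"rows": [[[-2,0,-5],[0,0,0]],[[-5,0,-11],[0,0,0]],[[-7,0,-13],[0,0,0]],[[-7,0,-13],[0,0,0]],[[-7,0,-13],[0,0,0]]], "gripper": 8.5}}

```text
time: 6.05
tcp_pos: [0.4642, -0.314, 0.2896]
orientation: [-0.001, 0.892, 0.453, -0.0]
contact_force: [0.0, 0.9, -0.1]
grip_width: 0.0852
finger_force: 0.0
```

```bash
python3 - <<'E'
from h import *
s,t,r=st(); print(t,s['time'])
f=cams.grab_frame('wrist'); cv2.imwrite('pics/w2.png',f['color']); P0=pts(f); P=P0.reshape(-1,3)
for th in ['valve_axis','lever_grip','nozzle_tip']:
    for b in spot_point(f,th)[:1]: print(th,np.round(b['xyz'],4),round(b['score'],2),pix(f,b['xyz']))
A=np.array([.5585,-.187]); d=P[:,:2]-A; rr=np.hypot(*d.T); an=np.degrees(np.arctan2(-d[:,1],-d[:,0]))
def line(q):
    v=cv2.fitLine(q[:,:2].astype(np.float32),cv2.DIST_HUBER,0,1e-4,1e-4).ravel(); return v,np.degrees(np.arctan2(v[1],v[0]))
q=P[(P[:,2]>.095)&(P[:,2]<.112)&(rr<.12)&(rr>.04)&(an>30)&(an<80)]
v,a=line(q);print('lever',len(q),v,a); n=np.array([-v[1],v[0]]); print('dist A',(A-v[2:])@n)
p=P[(P[:,2]>.066)&(P[:,2]<.073)&(rr<.13)&(rr>.03)&(abs((P[:,:2]-A)@np.array([.987,.159]))<.02)]
print('pipe',len(p),*line(p)); np.save('w2.npy',P)
E
```

```text
[ 0.46424697 -0.31397725  0.2895607 ] 6.05
lever_grip [ 0.5125 -0.2564  0.1003] 0.96 [264, 88]
nozzle_tip [ 0.5112 -0.2521  0.1002] 0.52 [260, 85]
lever 1206 [ 0.57974243  0.81479985  0.51584154 -0.24772736] 54.567574
dist A 0.000448126236073365
pipe 1634 [ 0.14257044 -0.98978466  0.56942725 -0.2625773 ] -81.80338
```

View pics/w2.png

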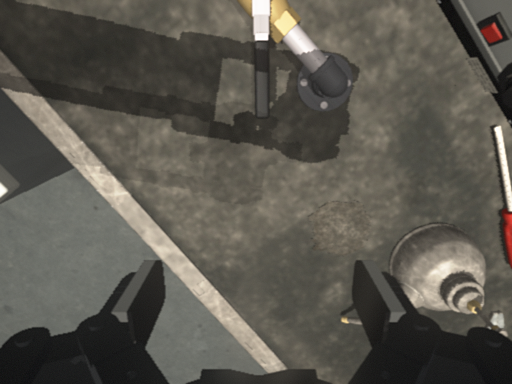

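The lever now reads about 45–46° to the pipe, which is half open. Next I'll refine the tin centres.

```bash
python3 - <<'E'
from h import *
fs=[cams.grab_frame('top'),cams.grab_frame('scene')]
for c in [(.5101,.168),(.5187,.3015),(.480,.419),(.427,.09)]:
  for f in fs:
    P=pts(f).reshape(-1,3); q=P[(P[:,2]>.058)&(P[:,2]<.07)&(np.hypot(P[:,0]-c[0],P[:,1]-c[1])<.045)]
    if len(q)>5: print(c,len(q),cv2.minEnclosingCircle(q[:,:2].astype(np.float32)),q[:,:2].mean(0),np.median(q[:,2]))
f=fs[1];print([(np.round(b['xyz'],4),b['score']) for b in spot_point(f,'nozzle_tip')])
f=fs[0];print([(np.round(b['xyz'],4),b['score']) for b in spot_point(f,'nozzle_tip')])
a=np.radians(98.7); Rt=R.from_matrix(np.array([[np.cos(a),np.sin(a),0],[np.sin(a),-np.cos(a),0],[0,0,-1]]))
print(go([.51,.13,.29],Rt)); print(arm.observe()['joint_pos'])
E
```

```text
(0.5101, 0.168) 205 ((0.5091518759727478, 0.16864587366580963), 0.02791362628340721) [0.50931749 0.16817645] 0.060656245424870914
(0.5101, 0.168) 190 ((0.5065035820007324, 0.16764388978481293), 0.0312443058937788) [0.50531404 0.16787937] 0.06245026326494968
(0.5187, 0.3015) 194 ((0.5211132764816284, 0.3023366332054138), 0.02848082408308983) [0.52122759 0.30285929] 0.0606823444702439
(0.5187, 0.3015) 223 ((0.5174129605293274, 0.3013453483581543), 0.030209697782993317) [0.51795682 0.30100962] 0.06249732077329562
(0.48, 0.419) 214 ((0.47917741537094116, 0.4203071892261505), 0.028505424037575722) [0.47867665 0.42018407] 0.06078381211492323
(0.48, 0.419) 279 ((0.476173996925354, 0.4182671904563904), 0.030448727309703827) [0.47566772 0.41961002] 0.06227970638479863
(0.427, 0.09) 201 ((0.4238487780094147, 0.09275729209184647), 0.028355836868286133) [0.4236879  0.09252696] 0.06090829838607981
(0.427, 0.09) 196 ((0.42085835337638855, 0.092744380235672), 0.03114294819533825) [0.41991714 0.09163909] 0.06235091008664129
[(array([ 0.539 , -0.001 ,  0.1921]), 0.62)]
[(array([ 0.5317, -0.0034,  0.1866]), 0.73)]
(array([ 38.58, -22.54,   0.11]), array([-0.001, -0.   , -0.782]))
[-8.10569445e-01  8.86375409e-02  1.55611137e+00  5.73284512e-05
  1.49759756e+00 -1.80004053e-01]
```

>>> {"name": "step_arm", "arguments": {"rows": [[[5,-3,-0.5],[0,0,-0.156]],[[10,-6,-0.5],[0,0,-0.312]],[[15,-9,-0.5],[0,0,-0.468]],[[20,-12,-0.5],[0,0,-0.624]],[[25,-15,-0.5],[0,0,-0.782]]]}}

```text
time: 7.08
tcp_pos: [0.4908, -0.0226, 0.2964]
orientation: [0.0, 0.65, 0.76, 0.0]
contact_force: [1.0, -0.3, 0.7]
grip_width: 0.085
finger_force: 0.0
```

```bash
cat >> h.py <<'E'
a=np.radians(98.7); RT=R.from_matrix(np.array([[np.cos(a),np.sin(a),0],[np.sin(a),-np.cos(a),0],[0,0,-1]]))
T=[(.509,.168),(.5195,.302),(.479,.420)]
E
python3 - <<'E'
from h import *
print(go([*T[0],.29],RT),go([*T[0],.021],RT))
E
```

```text
(array([18.55,  4.76,  0.64]), array([0.001, 0.   , 0.004])) (array([18.56,  4.74, 27.54]), array([0.001, 0.   , 0.004]))
```

>>> {"name": "step_arm", "arguments": {"rows": [[[5,1.3,0],[0,0,0]],[[10,2.6,1],[0,0,0]],[[15,3.9,4],[0,0,0]],[[18.5,4.7,8],[0,0,0]],[[18.5,4.7,13],[0,0,0]]]}}

```text
time: 7.7
tcp_pos: [0.5101, 0.168, 0.166]
orientation: [0.001, 0.65, 0.76, 0.001]
contact_force: [0.3, 0.5, -1.2]
grip_width: 0.0846
finger_force: 0.0
```

>>> {"name": "step_arm", "arguments": {"rows": [[[0,0,3],[0,0,0]],[[0,0,3],[0,0,0]],[[0,0,3],[0,0,0]],[[0,0,3],[0,0,0]],[[0,0,3],[0,0,0]]]}}

```text
time: 8.32
tcp_pos: [0.5104, 0.1654, 0.1377]
orientation: [0.001, 0.652, 0.758, 0.001]
contact_force: [0.3, -0.2, 0.0]
grip_width: 0.0852
finger_force: 0.0
```

```bash
python3 - <<'E'
from h import *
s,t,r=st(); print(t, s['contact_force'])
print(go([*T[0],.021],RT))
f=cams.grab_frame('wrist'); cv2.imwrite('pics/w3.png',f['color'])
P=pts(f).reshape(-1,3);c=T[0]; q=P[(P[:,2]>.058)&(P[:,2]<.068)&(np.hypot(P[:,0]-c[0],P[:,1]-c[1])<.04)]
print(len(q),cv2.minEnclosingCircle(q[:,:2].astype(np.float32)),q.mean(0))
F=[]
for i in range(8):
    cams.grab_frame('wrist'); F.append(arm.observe()['contact_force'][2])
print(np.mean(F),np.std(F))
E
```

```text
[0.51041216 0.16541639 0.13769147] [ 0.27937447 -0.18111484  0.02595152]
(array([ 0.28, -0.13, 11.67]), array([ 0.002,  0.   , -0.001]))
4757 ((0.5080240368843079, 0.16732078790664673), 0.028637049719691277) [0.50785356 0.16845495 0.06088837]
-0.11917158461075732 0.5504894374961804
```

>>> {"name": "step_arm", "arguments": {"rows": [[[0.3,-0.2,4],[0,0,0]],[[0.3,-0.2,8],[0,0,0]],[[0.3,-0.2,11.2],[0,0,0]],[[0.3,-0.2,11.7],[0,0,0]],[[0.3,-0.2,11.7],[0,0,0]]]}}

```text
time: 9.4
tcp_pos: [0.5076, 0.1681, 0.02]
orientation: [0.0, 0.652, 0.758, 0.0]
contact_force: [0.2, -0.4, 1.3]
grip_width: 0.0849
finger_force: 0.0
```

>>> {"name": "step_arm", "arguments": {"rows": [[[0,0,0],[0,0,0]],[[0,0,0],[0,0,0]],[[0,0,0],[0,0,0]],[[0,0,0],[0,0,0]],[[0,0,0],[0,0,0]]], "gripper": 5, "grip_force": 50}}

```text
time: 10.02
tcp_pos: [0.5085, 0.1682, 0.0211]
orientation: [0.001, 0.652, 0.758, 0.001]
contact_force: [-1.8, -0.6, 6.4]
grip_width: 0.0557
finger_force: 53.0
```

>>> {"name": "step_arm", "arguments": {"rows": [[[0,0,-1],[0,0,0]],[[0,0,-2.5],[0,0,0]],[[0,0,-4],[0,0,0]],[[0,0,-5],[0,0,0]],[[0,0,-5],[0,0,0]]]}}

```text
time: 10.65
tcp_pos: [0.508, 0.1682, 0.0706]
orientation: [0.001, 0.652, 0.758, 0.001]
contact_force: [-0.6, -0.4, -5.0]
grip_width: 0.0554
finger_force: 53.9
```

```bash
cat >> h.py <<'E'
def weigh():
    s,t,r=st(); print(t,s['grip_width'],s['finger_force']); F=[];E=[]
    for i in range(10):
        cams.grab_frame('wrist'); s=arm.observe(); F.append(s['contact_force'][2]); E.append(s['joint_efforts'][1:3])
    print('Fz',np.mean(F),np.std(F),'eff',np.mean(E,0),s['time'])
E
python3 -c "from h import *; weigh()"
```

```text
[0.5079615  0.16817811 0.07055818] 0.05544582888233415 53.890801923698746
Fz -4.174653436638564 0.47834667454098917 eff [-40.47182786 -30.20932013] 11.15
```

>>> {"name": "step_arm", "arguments": {"rows": [[[0,0,1.5],[0,0,0]],[[0,0,3.2],[0,0,0]],[[0,0,4.4],[0,0,0]],[[0,0,4.8],[0,0,0]],[[0,0,4.9],[0,0,0]]]}}

```text
time: 11.78
tcp_pos: [0.506, 0.168, 0.0212]
orientation: [-0.001, 0.652, 0.759, -0.002]
contact_force: [-11.4, -2.3, 17.0]
grip_width: 0.0552
finger_force: 55.8
```

>>> {"name": "step_arm", "arguments": {"rows": [[[0,0,0.1],[0,0,0]],[[0,0,0.1],[0,0,0]],[[0,0,0.1],[0,0,0]],[[0,0,0.1],[0,0,0]],[[0,0,0.1],[0,0,0]]], "gripper": 8.5}}

```text
time: 12.4
tcp_pos: [0.5071, 0.1681, 0.0193]
orientation: [0.0, 0.652, 0.758, 0.0]
contact_force: [0.1, -0.4, 0.8]
grip_width: 0.0849
finger_force: 0.0
```

>>> {"name": "step_arm", "arguments": {"rows": [[[0,0,-4],[0,0,0]],[[0,0,-8],[0,0,0]],[[0,0,-11],[0,0,0]],[[0,0,-11.6],[0,0,0]],[[0,0,-11.6],[0,0,0]]]}}

```text
time: 13.02
tcp_pos: [0.5067, 0.168, 0.1346]
orientation: [-0.0, 0.652, 0.758, -0.0]
contact_force: [-0.3, -0.5, -0.4]
grip_width: 0.0853
finger_force: 0.0
```

```bash
python3 - <<'E'
from h import *
f=cams.grab_frame('wrist'); P=pts(f).reshape(-1,3);c=T[0]; q=P[(P[:,2]>.055)&(P[:,2]<.07)&(np.hypot(P[:,0]-c[0],P[:,1]-c[1])<.04)]
print(len(q),cv2.minEnclosingCircle(q[:,:2].astype(np.float32)),q.mean(0))
print(st()[1],go([*T[1],.137],RT))
E
```

```text
4885 ((0.5058478713035583, 0.16730186343193054), 0.028637325391173363) [0.50574062 0.16866489 0.06081426]
[0.50613426 0.16797895 0.13379647] (array([13.05,  3.34, -0.33]), array([-0.002, -0.   , -0.001]))
```

>>> {"name": "step_arm", "arguments": {"rows": [[[5,1.3,0],[0,0,0]],[[10,2.6,0],[0,0,0]],[[13.1,3.3,0],[0,0,0]],[[13.1,3.3,0],[0,0,0]],[[13.1,3.3,0],[0,0,0]]]}}

```text
time: 13.7
tcp_pos: [0.5191, 0.3017, 0.1337]
orientation: [-0.001, 0.652, 0.758, -0.001]
contact_force: [0.8, -0.1, -1.3]
grip_width: 0.0851
finger_force: 0.0
```

```bash
python3 - <<'E'
from h import *
f=cams.grab_frame('wrist'); P=pts(f).reshape(-1,3);c=T[1]; q=P[(P[:,2]>.055)&(P[:,2]<.07)&(np.hypot(P[:,0]-c[0],P[:,1]-c[1])<.04)]
print(len(q),cv2.minEnclosingCircle(q[:,:2].astype(np.float32)),q.mean(0))
m=q.mean(0)
print(st()[1],go([m[0],m[1],.021],RT))
E
```

```text
4936 ((0.5202165842056274, 0.30188608169555664), 0.028419042006134987) [0.52005923 0.30304558 0.06082529]
[0.51943064 0.30142448 0.13412195] (array([ 0.16,  0.11, 11.31]), array([-0.002,  0.001, -0.002]))
```

>>> {"name": "step_arm", "arguments": {"rows": [[[0.1,0.1,4],[0,0,0]],[[0.1,0.1,8],[0,0,0]],[[0.1,0.1,10.8],[0,0,0]],[[0.1,0.1,11.3],[0,0,0]],[[0.1,0.1,11.3],[0,0,0]]]}}

```text
time: 14.38
tcp_pos: [0.5214, 0.3032, 0.0229]
orientation: [0.0, 0.652, 0.758, 0.0]
contact_force: [0.0, 0.4, 0.4]
grip_width: 0.0849
finger_force: 0.0
```

>>> {"name": "step_arm", "arguments": {"rows": [[[0,0,0],[0,0,0]],[[0,0,0],[0,0,0]],[[0,0,0],[0,0,0]],[[0,0,0],[0,0,0]],[[0,0,0],[0,0,0]]], "gripper": 5, "grip_force": 50}}

```text
time: 15.0
tcp_pos: [0.5213, 0.3039, 0.0241]
orientation: [0.0, 0.652, 0.758, 0.0]
contact_force: [-3.0, -1.4, 5.8]
grip_width: 0.0556
finger_force: 52.9
```

>>> {"name": "step_arm", "arguments": {"rows": [[[0,0,-1],[0,0,0]],[[0,0,-2.5],[0,0,0]],[[0,0,-4],[0,0,0]],[[0,0,-5],[0,0,0]],[[0,0,-5],[0,0,0]]]}}

```text
time: 15.62
tcp_pos: [0.5217, 0.304, 0.0737]
orientation: [0.001, 0.652, 0.758, 0.001]
contact_force: [-0.1, 0.3, -7.6]
grip_width: 0.0551
finger_force: 55.0
```

```bash
python3 -c "from h import *; weigh()"
```

```text
[0.5217464  0.30398893 0.07373471] 0.05507485715836215 55.02262495458126
Fz -7.348039959790209 0.5917934256343397 eff [-49.66328645 -32.73058784] 16.125
```

>>> {"name": "step_arm", "arguments": {"rows": [[[0,0,1.5],[0,0,0]],[[0,0,3.2],[0,0,0]],[[0,0,4.3],[0,0,0]],[[0,0,4.7],[0,0,0]],[[0,0,4.9],[0,0,0]]]}}

```text
time: 16.75
tcp_pos: [0.5202, 0.3035, 0.0242]
orientation: [-0.001, 0.652, 0.759, -0.001]
contact_force: [-10.3, -3.5, 11.5]
grip_width: 0.0554
finger_force: 56.5
```

>>> {"name": "step_arm", "arguments": {"rows": [[[0,0,0.1],[0,0,0]],[[0,0,0.1],[0,0,0]],[[0,0,0.1],[0,0,0]],[[0,0,0.1],[0,0,0]],[[0,0,0.1],[0,0,0]]], "gripper": 8.5}}

```text
time: 17.38
tcp_pos: [0.5209, 0.3037, 0.0224]
orientation: [0.0, 0.652, 0.758, 0.0]
contact_force: [-0.1, -0.8, 0.7]
grip_width: 0.0848
finger_force: 0.0
```

>>> {"name": "step_arm", "arguments": {"rows": [[[0,0,-4],[0,0,0]],[[0,0,-8],[0,0,0]],[[0,0,-11],[0,0,0]],[[0,0,-11.6],[0,0,0]],[[0,0,-11.6],[0,0,0]]]}}

```text
time: 18.0
tcp_pos: [0.5205, 0.3036, 0.1376]
orientation: [-0.0, 0.652, 0.758, -0.0]
contact_force: [-0.3, -0.7, 0.4]
grip_width: 0.0847
finger_force: 0.0
```

```bash
python3 - <<'E'
from h import *
print(st()[1],go([*T[2],.137],RT))
E
```

```text
[0.52047661 0.30358623 0.13755786] (array([12.13, -2.35,  0.06]), array([-0.001,  0.   , -0.001]))
```

>>> {"name": "step_arm", "arguments": {"rows": [[[5,-1,0],[0,0,0]],[[10,-2,0],[0,0,0]],[[12.1,-2.3,0],[0,0,0]],[[12.1,-2.3,0],[0,0,0]],[[12.1,-2.3,0],[0,0,0]]]}}

```text
time: 18.62
tcp_pos: [0.4802, 0.4185, 0.1375]
orientation: [0.0, 0.652, 0.758, -0.001]
contact_force: [0.6, -0.5, -0.5]
grip_width: 0.0851
finger_force: 0.0
```

```bash
python3 - <<'E'
from h import *
f=cams.grab_frame('wrist'); P=pts(f).reshape(-1,3);c=T[2]; q=P[(P[:,2]>.055)&(P[:,2]<.07)&(np.hypot(P[:,0]-c[0],P[:,1]-c[1])<.04)]
print(len(q),cv2.minEnclosingCircle(q[:,:2].astype(np.float32)),q.mean(0))
m=q.mean(0)
print(st()[1],go([m[0],m[1],.021],RT))
E
```

```text
4826 ((0.47846758365631104, 0.4196900427341461), 0.028632676228880882) [0.47809469 0.42106642 0.06084061]
[0.4804523  0.41837367 0.13776815] (array([ 0.31, -0.18, 11.68]), array([-0.001,  0.001, -0.002]))
```

>>> {"name": "step_arm", "arguments": {"rows": [[[0.2,-0.2,4],[0,0,0]],[[0.2,-0.2,8],[0,0,0]],[[0.2,-0.2,10.8],[0,0,0]],[[0.2,-0.2,11.5],[0,0,0]],[[0.2,-0.2,11.5],[0,0,0]]]}}

```text
time: 19.3
tcp_pos: [0.4783, 0.421, 0.0238]
orientation: [0.0, 0.652, 0.758, 0.0]
contact_force: [-0.3, -0.7, 0.7]
grip_width: 0.0851
finger_force: 0.0
```

>>> {"name": "step_arm", "arguments": {"rows": [[[0,0,0],[0,0,0]],[[0,0,0],[0,0,0]],[[0,0,0],[0,0,0]],[[0,0,0],[0,0,0]],[[0,0,0],[0,0,0]]], "gripper": 5, "grip_force": 50}}

```text
time: 19.92
tcp_pos: [0.4788, 0.4222, 0.0253]
orientation: [0.001, 0.652, 0.758, 0.001]
contact_force: [0.0, -1.5, 6.7]
grip_width: 0.0556
finger_force: 53.8
```

>>> {"name": "step_arm", "arguments": {"rows": [[[0,0,-1],[0,0,0]],[[0,0,-2.5],[0,0,0]],[[0,0,-4],[0,0,0]],[[0,0,-5],[0,0,0]],[[0,0,-5],[0,0,0]]]}}

```text
time: 20.55
tcp_pos: [0.4784, 0.422, 0.0748]
orientation: [0.0, 0.652, 0.758, 0.001]
contact_force: [-0.1, 0.4, -2.8]
grip_width: 0.0557
finger_force: 53.6
```

```bash
python3 -c "from h import *; weigh()"
```

```text
[0.47840332 0.42200642 0.07477035] 0.05572191117772692 53.56206905096769
Fz -2.9790647226143263 0.4048824572984226 eff [-50.22968853 -31.11848223] 21.05
```

The tins weigh about 0.41, 0.73 and 0.30 kg, so tin 2, the middle one, is heaviest. I'll put tin 3 back and fetch tin 2.

>>> {"name": "step_arm", "arguments": {"rows": [[[0,0,1.5],[0,0,0]],[[0,0,3.2],[0,0,0]],[[0,0,4.3],[0,0,0]],[[0,0,4.7],[0,0,0]],[[0,0,4.9],[0,0,0]]]}}

```text
time: 21.68
tcp_pos: [0.477, 0.4213, 0.0254]
orientation: [-0.0, 0.652, 0.759, -0.001]
contact_force: [-9.3, -6.7, 15.2]
grip_width: 0.0558
finger_force: 55.1
```

>>> {"name": "step_arm", "arguments": {"rows": [[[0,0,0.1],[0,0,0]],[[0,0,0.1],[0,0,0]],[[0,0,0.1],[0,0,0]],[[0,0,0.1],[0,0,0]],[[0,0,0.1],[0,0,0]]], "gripper": 8.5}}

```text
time: 22.3
tcp_pos: [0.4776, 0.4216, 0.0233]
orientation: [0.0, 0.652, 0.758, 0.0]
contact_force: [0.7, -0.5, -0.2]
grip_width: 0.0848
finger_force: 0.0
```

>>> {"name": "step_arm", "arguments": {"rows": [[[0,0,-4],[0,0,0]],[[0,0,-8],[0,0,0]],[[0,0,-11],[0,0,0]],[[0,0,-11.6],[0,0,0]],[[0,0,-11.6],[0,0,0]]]}}

```text
time: 22.92
tcp_pos: [0.4773, 0.4213, 0.1386]
orientation: [-0.0, 0.652, 0.758, -0.0]
contact_force: [0.7, -0.2, -0.8]
grip_width: 0.0845
finger_force: 0.0
```

>>> {"name": "step_arm", "arguments": {"rows": [[[-5,1,0],[0,0,0]],[[-10,2,0],[0,0,0]],[[-12.3,2.5,0],[0,0,0]],[[-12.3,2.5,0],[0,0,0]],[[-12.3,2.5,0],[0,0,0]]]}}

```text
time: 23.55
tcp_pos: [0.5198, 0.3041, 0.1379]
orientation: [-0.001, 0.652, 0.759, -0.001]
contact_force: [0.1, 0.6, -0.2]
grip_width: 0.0848
finger_force: 0.0
```

```bash
python3 - <<'E'
from h import *
f=cams.grab_frame('wrist'); P=pts(f).reshape(-1,3);c=T[1]; q=P[(P[:,2]>.055)&(P[:,2]<.07)&(np.hypot(P[:,0]-c[0],P[:,1]-c[1])<.04)]
print(len(q),cv2.minEnclosingCircle(q[:,:2].astype(np.float32)),q.mean(0))
m=q.mean(0)
print(st()[1],go([m[0],m[1],.023],RT))
f=cams.grab_frame('top'); P=pts(f).reshape(-1,3)
for c in T: 
    q=P[(P[:,2]>.055)&(P[:,2]<.07)&(np.hypot(P[:,0]-c[0],P[:,1]-c[1])<.045)]
    print(len(q),q.mean(0) if len(q) else '')
E
```

```text
4737 ((0.5202212929725647, 0.30153173208236694), 0.028540153056383133) [0.51997884 0.30292205 0.06080889]
[0.51991266 0.30443624 0.13828249] (array([-0.15,  0.  , 11.53]), array([-0.002, -0.   ,  0.   ]))
239 [0.5063381  0.16801484 0.06036746]
88 [0.52270313 0.28735007 0.06084893]
191 [0.47486142 0.41463288 0.06030544]
```

>>> {"name": "step_arm", "arguments": {"rows": [[[-0.1,0,4],[0,0,0]],[[-0.1,0,8],[0,0,0]],[[-0.1,0,10.8],[0,0,0]],[[-0.1,0,11.5],[0,0,0]],[[-0.1,0,11.5],[0,0,0]]]}}

```text
time: 24.28
tcp_pos: [0.521, 0.3033, 0.0246]
orientation: [0.0, 0.651, 0.759, 0.0]
contact_force: [1.0, -0.2, -0.5]
grip_width: 0.0851
finger_force: 0.0
```

>>> {"name": "step_arm", "arguments": {"rows": [[[0,0,0],[0,0,0]],[[0,0,0],[0,0,0]],[[0,0,0],[0,0,0]],[[0,0,0],[0,0,0]],[[0,0,0],[0,0,0]]], "gripper": 5, "grip_force": 60}}

```text
time: 24.9
tcp_pos: [0.5215, 0.3032, 0.0262]
orientation: [0.0, 0.652, 0.758, 0.001]
contact_force: [-3.8, -0.9, 6.0]
grip_width: 0.0549
finger_force: 63.9
```

>>> {"name": "step_arm", "arguments": {"rows": [[[0,0,-1.5],[0,0,0]],[[0,0,-4.5],[0,0,0]],[[0,0,-8],[0,0,0]],[[0,0,-11.5],[0,0,0]],[[0,0,-12.8],[0,0,0]]]}}

```text
time: 25.52
tcp_pos: [0.522, 0.303, 0.1548]
orientation: [0.001, 0.652, 0.758, 0.002]
contact_force: [0.8, -0.5, -7.7]
grip_width: 0.0551
finger_force: 66.2
```

```bash
python3 - <<'E'
from h import *
s,t,r=st(); print(t,s['grip_width'],s['contact_force'])
f=cams.grab_frame('top'); P=pts(f).reshape(-1,3)
for b in spot_point(f,'nozzle_tip')[:1]: print('spot',b['xyz'],b['score'])
q=P[(P[:,2]>.17)&(P[:,2]<.215)&(P[:,0]>.48)&(P[:,0]<.60)&(P[:,1]>-.11)&(P[:,1]<.03)]
q=q[np.argsort(-q[:,1])]; print(len(q),q[:8].round(4).tolist()); m=q[q[:,1]>q[0,1]-.03]; print('nozzle line',m.mean(0),m.min(0),m.max(0))
v=cv2.fitLine(m[:,:2].astype(np.float32),cv2.DIST_HUBER,0,1e-4,1e-4).ravel();print(v)
E
```

```text
[0.5219505  0.30301827 0.15483456] 0.05506978991310645 [ 0.78615889 -0.45908567 -7.73831219]
spot [0.5322, -0.001, 0.1876] 0.55
162 [[0.5367, -0.0033, 0.1951], [0.5312, -0.0033, 0.1926], [0.5343, -0.0037, 0.1902], [0.5339, -0.0062, 0.1937], [0.5312, -0.0062, 0.1925], [0.5369, -0.0063, 0.1931], [0.5336, -0.0088, 0.1959], [0.5366, -0.009, 0.1946]]
nozzle line [ 0.53641412 -0.01986289  0.19451609] [ 0.53038275 -0.03274905  0.18950007] [ 0.54796502 -0.00326328  0.2006116 ]
[ 0.20433052 -0.978902    0.53641415 -0.01986289]
```

```bash
python3 -c "
from h import *
print(go([.5205,.125,.155],RT),go([.5205,.075,.155],RT))"
```

```text
(array([-17.57,  -2.78,  -0.16]), array([ 0.002, -0.   , -0.001])) (array([-22.51,  -3.53,  -0.17]), array([ 0.002, -0.   , -0.001]))
```

>>> {"name": "step_arm", "arguments": {"rows": [[[-2.5,-0.4,0],[0,0,0]],[[-6.5,-1.0,0],[0,0,0]],[[-10.5,-1.7,0],[0,0,0]],[[-14.5,-2.3,0],[0,0,0]],[[-17.5,-2.8,0],[0,0,0]]]}}

```text
time: 26.25
tcp_pos: [0.5179, 0.1238, 0.1498]
orientation: [-0.002, 0.652, 0.758, -0.002]
contact_force: [0.7, -0.6, -7.5]
grip_width: 0.0552
finger_force: 66.0
```

>>> {"name": "step_arm", "arguments": {"rows": [[[-1.5,-0.2,0],[0,0,0]],[[-3,-0.45,0],[0,0,0]],[[-4,-0.6,0],[0,0,0]],[[-4,-0.6,0],[0,0,0]],[[-4,-0.6,0],[0,0,0]]]}}

```text
time: 26.88
tcp_pos: [0.5197, 0.0856, 0.1523]
orientation: [-0.0, 0.652, 0.759, 0.0]
contact_force: [-0.5, -0.2, -7.6]
grip_width: 0.0549
finger_force: 66.0
```

```bash
python3 - <<'E'
from h import *
s,t,r=st(); print(t,s['grip_width'],s['contact_force'],go([.5205,.075,.155],RT))
f=cams.grab_frame('scene'); 
for n in ['scene','top','wrist']:
    f=cams.grab_frame(n); cv2.imwrite(f'pics/{n}9.png',f['color']); P=pts(f).reshape(-1,3)
    for b in spot_point(f,'nozzle_tip')[:1]: print(n,'nozzle',np.round(b['xyz'],4),b['score'],pix(f,b['xyz']))
    for b in spot_point(f,'tin_1')[:6]: print(n,'tin',np.round(b['xyz'],4),round(b['score'],2),pix(f,b['xyz']))
    q=P[(P[:,2]>.12)&(P[:,2]<.20)&(np.hypot(P[:,0]-t[0],P[:,1]-t[1])<.035)]
    if len(q): print(n,len(q),q.min(0),q.max(0))
a=cv2.imread('pics/scene9.png')[130:280,190:390]
b=cv2.imread('pics/top9.png')[120:270,170:370]
cv2.imwrite('pics/fin.png',np.hstack([cv2.resize(x,(400,300),interpolation=cv2.INTER_CUBIC) for x in (a,b)]))
E
```

```text
[0.51968844 0.08561488 0.15230464] 0.05493898436360565 [-0.45966984 -0.18393624 -7.56662161] (array([-1.06, -0.08, -0.27]), array([ 0., -0., -0.]))
scene nozzle [ 0.5355 -0.0039  0.1927] 0.74 [280, 172]
scene tin [ 0.4276  0.0875 -0.    ] 0.74 [284, 249]
scene tin [0.479  0.4177 0.0033] 0.73 [191, 297]
scene tin [ 0.6399  0.1282 -0.001 ] 0.7 [227, 225]
scene tin [ 0.5079  0.1713 -0.0013] 0.57 [247, 250]
scene 444 [0.48523281 0.059203   0.12558362] [0.55230266 0.11626441 0.19988344]
top nozzle [ 0.5333 -0.0045  0.1872] 0.68 [285, 179]
top tin [0.4781 0.4198 0.0022] 0.76 [153, 204]
top tin [4.265e-01 9.300e-02 4.000e-04] 0.65 [251, 217]
top tin [0.638  0.1247 0.0014] 0.6 [240, 155]
top tin [0.5085 0.1703 0.0054] 0.51 [228, 193]
wrist tin [0.6414 0.1225 0.0014] 0.8 [399, 155]
wrist tin [0.5017 0.1639 0.0023] 0.79 [251, 82]
wrist tin [0.4228 0.0938 0.0018] 0.72 [152, 150]
wrist tin [0.5233 0.0861 0.1229] 0.71 [265, 233]
wrist 21906 [0.48503805 0.05496021 0.12605438] [0.5514337  0.112491   0.19998714]
```

View pics/fin.png

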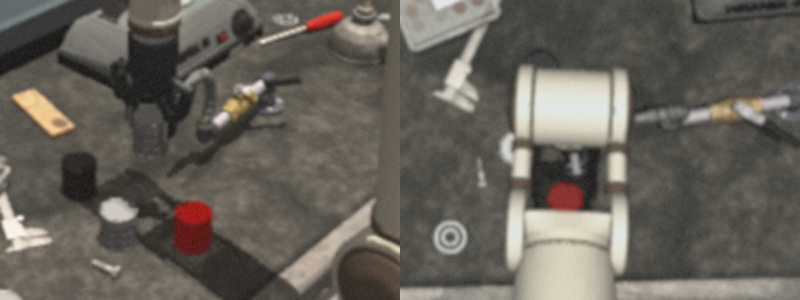

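View pics/wrist9.png

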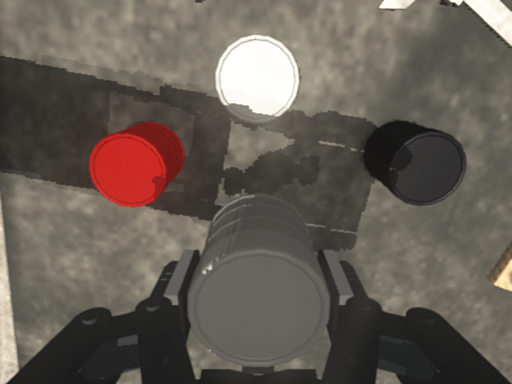

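The tin is held upright with its lid facing the camera, clear of the nozzle. I'll measure the lid and correct for it.

```bash
python3 - <<'E'
from h import *
f=cams.grab_frame('wrist'); P=pts(f); q=P[265:345,205:315].reshape(-1,3); z=np.median(q[:,2]); print('lid z',z,q[:,2].std())
L=P[240:366,180:340].reshape(-1,3); L=L[abs(L[:,2]-z)<.003]; print(len(L),cv2.minEnclosingCircle(L[:,:2].astype(np.float32)),L.mean(0),st()[1])
A=np.c_[q[:,:2],np.ones(len(q))]; print('tilt',np.linalg.lstsq(A,q[:,2],rcond=None)[0][:2])
c=L.mean(0); s,t,r=st(); c=np.array([*cv2.minEnclosingCircle(L[:,:2].astype(np.float32))[0],z])
print(go(t+np.array([.5214,.0746,.190])-c,RT))
E
```

```text
lid z 0.18668468877369054 0.007774716588606735
14376 ((0.5192846655845642, 0.08726654946804047), 0.03211387246847153) [0.51929445 0.08572775 0.18690565] [0.51969282 0.08508033 0.15229704]
tilt [-0.05441737  0.30749055]
(array([-1.28,  0.02, -0.33]), array([-0.   , -0.   , -0.001]))
```

>>> {"name": "step_arm", "arguments": {"rows": [[[-0.3,0,0],[0,0,0]],[[-0.8,0,-0.2],[0,0,0]],[[-1.1,0,-0.25],[0,0,0]],[[-1.1,0,-0.25],[0,0,0]],[[-1.1,0,-0.25],[0,0,0]]]}}

```text
time: 28.05
tcp_pos: [0.5213, 0.0742, 0.1547]
orientation: [-0.0, 0.652, 0.758, -0.0]
contact_force: [-0.1, 0.1, -7.6]
grip_width: 0.055
finger_force: 66.0
```

```bash
python3 - <<'E'
from h import *
f=cams.grab_frame('wrist'); P=pts(f); z=np.median(P[275:335,215:305,2])
L=P[240:366,180:340].reshape(-1,3); L=L[(abs(L[:,2]-z)<.004)]; L=L[np.hypot(*(L-L.mean(0))[:,:2].T)<.025]
A=np.c_[L[:,:2],np.ones(len(L))]; print('lid',z,L.mean(0),'tilt',np.linalg.lstsq(A,L[:,2],rcond=None)[0][:2])
f=cams.grab_frame('scene'); P=pts(f).reshape(-1,3); s,t,r=st(); print(t,s['contact_force'],s['grip_width'],r.as_matrix()[:,2],s['time'])
A=np.array([.5585,-.187]);d=P[:,:2]-A; rr=np.hypot(*d.T); an=np.degrees(np.arctan2(-d[:,1],-d[:,0]))
q=P[(P[:,2]>.092)&(P[:,2]<.115)&(rr<.12)&(rr>.04)&(an>0)&(an<100)]; print('lever',len(q),np.median(an[(P[:,2]>.092)&(P[:,2]<.115)&(rr<.12)&(rr>.04)&(an>0)&(an<100)]))
E
```

```text
lid 0.18909773447729822 [0.52071256 0.07606906 0.18923905] tilt [-0.0048119   0.01440957]
[0.52126899 0.0742567  0.15472309] [-0.00726249 -0.01606766 -6.75746843] 0.05520406454381223 [-1.84953135e-04  1.11295228e-04 -9.99999977e-01] 28.15
lever 64 52.34957566124326
```

Everything checks out: the tin is upright, its lid is at about 0.190 m with a gap of about 5 cm, and the lever hasn't moved. I'll hand it in.

```bash
python3 -c "
from cell import arm
print(arm.finish_job())"
```

```text
the job is handed in; nothing more can be done
None
```

The job is handed in: the valve is half open (about 45–46° measured), the heaviest tin (the middle one, about 0.73 kg) is held upright about 5 cm in front of the nozzle with its lid level with it, and the other two (about 0.41 and 0.30 kg) are back where they stood; no verdict came back.

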